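# Switch off the microscope's light base at its brightness knob

### The job

The dish on the microscope's light base has been looked at, so put its light out: turn the brightness knob, the larger knob with the upright bar grip on top of the white base, fully anticlockwise (seen from above) to its stop and let go. Do not turn the small round knob beside it and leave the dish lying where it is.

Things in the scene. Friction and masses are not known exactly. Their poses are not given: they have to be found in the camera images.
- brightness (a joint): Angle (rad) of the brightness knob. 0 is its anticlockwise end stop (light off); it grows to 4.7 as the knob turns clockwise seen from above. It starts between 0.6 and 1.35: one turn of the wrist. No spring, a friction of 0.04 N m. A white index line on the bar's top marks one end; at the off stop this points to the front of the base (the long side where the knobs are).
- brightness_grip (a point): Point on the upright axis of the brightness knob, at the height to grip. Black plastic: a disc 48 mm across, 8 mm high, and on it an upright bar 46 mm long, 14 mm thick; the bar's top is 7 mm above this point, the disc's top 23 mm below it. Turns with the knob: x along the bar (index line at the -x end), y across its thickness, z up. It may be the left or the right knob.
- trim_mark (a point): End of the white index line on top of the small round knob, 11 mm from its axis and 20 mm above its foot. That knob, black plastic, 30 mm across and 20 mm high, is the contrast trim: it stands beside the brightness knob, 124 mm from axis to axis, and turns easily. It is not to be turned.
- dish: Closed clear Petri dish, 62 mm across, 15 mm high, loose on the round glass plate on the light base, 110 to 150 mm from the brightness knob's axis; origin at the centre of its underside. It is to stay where it is. The light base is a fixed white box, 230 by 270 mm, its top 60 mm above the table, turned up to 25 degrees from facing the robot.

How it is judged:
At the end, for the whole second after the job is handed in: The brightness knob is within 10 degrees (0.175 rad) of its anticlockwise stop and stays there, the small round knob's index has moved less than 4 mm (about 20 degrees) and the dish less than 15 mm from where they were at the start (value of joint brightness below 0.175 rad and distance of trim_mark from where it was at the start of the episode below 0.004 m and distance of dish from where it was at the start of the episode below 0.015 m); the robot touches nothing.
It fails at once if the small round knob is turned (its index moves 4 mm or more) (distance of trim_mark from where it was at the start of the episode above 0.004 m).
It fails at once if the dish is shifted by more than 15 mm (distance of dish from where it was at the start of the episode above 0.015 m).
It also fails if it takes over 29 s, if anything falls off the work surface, if the arm or the gripper's body presses on something with over 40 N, if the wrist force passes 120 N, or if a joint passes its speed limit or range.

### The arm

A 6-joint arm with a two-finger parallel gripper is mounted at the origin on the work surface. World frame = base frame: x ahead of the robot, y to its left, z up, the work surface at z = 0. Lengths are in m, angles in rad, forces in N, time in s.
With the tool pointing down it reaches from about 0.3 to 0.75 m from the base axis. Payload 8.5 kg.
Tool frame: the origin (TCP) lies at the very end of the fingers, on their centre line; the grasp point (between the pads) lies 19 mm behind it; x points along the fingers, z is the direction in which the jaws open and shut, and the axes are right-handed (so a half turn about x gives the same grasp; the last joint's range is limited). The gripper opens to 85 mm and grips with 20 to 120 N. Pads are 22 mm wide; open, the fingers measure 114 mm over their backs; the gripper's body (76 mm by 85 mm) begins 54 mm behind the grasp point. The pads swing forward as they close: fully open they stand 13 mm farther back than shut.
Start: joints at [0.889, 0.381, 1.297, -0, 1.464, -0.215], TCP at [0.248, 0.491, 0.231] pointing down, gripper open.
Joint ranges: [-3.11, 3.11], [-0.89, 2.33], [0.22, 2.48], [-1.42, 4.56], [0.17, 2.85], [-2.88, 2.88]. Speed limits (rad/s): [2.39, 2.39, 3.14, 3.14, 3.14, 3.14].

### API

Orientations are given as a unit quaternion [w, x, y, z].
In Python, from rig import monitor, eyes, workorder gives the robot as it stands. The module is installed in compiled form; this text tells all that it offers.
- The arm moves only by the tool servo_tool, never from a script. Its argument "steps" is a list of rows, each a list of 3 entries, a list of its own where there are three numbers: the shift along the tool's x, y, z in cm, then the turn, a rotation vector about the tool's x, y, z in rad, then the opening, from -1 (shut) to 1 (fully open), so that 0 is half open. In form: [[[x, y, z], [ax, ay, az], claw], ...]. A call has 1 to 12 rows; each row shifts and turns the commanded pose from where the row before left it, along the tool's axes as they then stand; what a row does not reach is not made up. A row lasts 1/10 s, in which the tool goes at most 50 mm and 8.59 degrees, less where a joint would pass 70% of its speed; a pose out of reach is approached as far as the arm can. A call with a gripper value outside its range is refused whole. The fingers move at their own pace and stop on an object; "newtons" is the grip in N (left out, the last holds). Time passes only in rows, so rows that do not move let the fingers close. It gives the time, the measured TCP pose, the force and the opening at its end, in the units of the state.
- monitor.get_obs(): the state, without advancing time (a new reading comes with each control period).
- eyes.camera(name): name is "scene" or "side" or "wrist"; returns the picture (480x640x3 uint8, red, green, blue); there is no depth.
- eyes.get_calibration(name): a dict with "intrinsics" (3x3 intrinsics, pixels), "cam_to_world" (4x4, takes a point from camera to world coordinates). Camera axes: x right, y down, z forward; pixel columns grow to the right and rows downward; lengths in m; the calibration is good to about 2 mm. The wrist camera is an equidistant fisheye: a pixel r from the principal point sees the ray r / f radians off the axis. A picture is of the moment at which its call begins: read the wrist's pose just before it. get_calibration takes no time and is no camera call; for the wrist camera it gives the pose at the moment of the call.
- workorder.hand_in(): hands the job in, once; it reports no verdict.
Trained networks look in the newest picture that a camera, given by its name, has taken for a name from the list of things; names that differ only in an ending like _2 or _b are one class to them, and where a whole thing is asked for, a point or a joint stands for the part that bears it (a point fixed in the world has none). Each returns a list of dicts, best first, with "p" (0 to 1); they miss things now and then, are a little off and sometimes report something else, mostly with a low value. They report only what shows in the picture. A call takes as long as a camera call.
- eyes.find_in(camera, target): "xy" ([column, row] in pixels, amid what is visible of it).
- eyes.trace(camera, target): "mask" (480x640 bool, what is visible of it) and "xy" ([column, row] in pixels, amid what is visible of it).
The state is a dict: "time_s": time; "joint_pos": joint angles; "joint_vel": joint speeds; "joint_efforts": joint torques, N m; "ee_pos": TCP position; "orientation": TCP orientation; "force": force on the tool from outside, world axes, zero at the start; "ft_torque": the same for the moment, N m; "opening": opening from 0.0 (shut) to 1.0 (fully open).
Only numpy, scipy, OpenCV 4.12 (cv2) and the standard library are available. Lean on these libraries where they do the work, as an engineer would, in place of code of your own. Each camera call takes 0.05 s, during which the arm holds its last target. There are 200 camera calls.

## Working session

There is one attempt and no reset: what is moved stays moved. The work goes in short steps, Python scripts to look and compute and a tool call to move; the robot and the scene stay as the last step left them, time stands still between calls to the robot, and variables do not carry over. Pictures are saved under pics/ and viewed, about 8 in all and at most 12, crops included, and the job is handed in when it is done.

Besides the shell and the picture viewer there is one more tool, called after "Request:" in YAML: its name, and indented under it one key for each argument. servo_tool: Moves the arm, as the interface text tells. Its arguments: {"type":"object","properties":{"steps":{"type":"array","items":{"type":"array"}},"newtons":{"type":"number"}},"required":["steps"]}

```bash
mkdir -p pics; cat > h.py <<'E'
import numpy as np,cv2
from rig import monitor,eyes,workorder
def ray(cam,px,C=None):
    C=C or eyes.get_calibration(cam);K=np.array(C["intrinsics"]);T=np.array(C["cam_to_world"])
    v=np.array([(px[0]-K[0,2])/K[0,0],(px[1]-K[1,2])/K[1,1],1.])
    if cam=="wrist":
        th=np.hypot(v[0],v[1]);s=np.sin(th)/th if th>1e-9 else 1
        v=np.array([v[0]*s,v[1]*s,np.cos(th)])
    return T[:3,3],T[:3,:3]@v
def atz(cam,px,z,C=None):
    o,d=ray(cam,px,C);return o+d*(z-o[2])/d[2]
E
python3 - <<'E'
from h import *
o=monitor.get_obs();print(o["ee_pos"],o["orientation"],o["opening"],o["time_s"])
for c in("scene","side"):
    im=eyes.camera(c);cv2.imwrite(f"pics/{c}0.png",im[:,:,::-1])
    print(c,np.round(eyes.get_calibration(c)["cam_to_world"],3).tolist())
    for t,z in(("brightness_grip",.084),("brightness",.08),("trim_mark",.08),("dish",.07)):
        for r in eyes.find_in(c,t)[:2]:print(c,t,np.round(r["p"],2),np.round(r["xy"]),atz(c,r["xy"],z).round(3))
E
```

```text
[0.24731975 0.49092811 0.23071618] [ 0.60159917 -0.37094029  0.60258626  0.37063666] 1.001192836447926 0.0
scene [[0.174, 0.672, -0.719, 1.157], [0.985, -0.127, 0.12, -0.039], [-0.011, -0.729, -0.684, 0.66], [0.0, 0.0, 0.0, 1.0]]
scene brightness_grip 0.7 [188. 263.] [ 0.578 -0.153  0.084]
scene brightness 0.87 [184. 262.] [ 0.571 -0.16   0.08 ]
scene trim_mark 0.67 [256. 240.] [ 0.542 -0.043  0.08 ]
scene dish 0.78 [250. 296.] [ 0.65  -0.063  0.07 ]
side [[-0.975, -0.155, 0.158, 0.462], [-0.22, 0.638, -0.738, 0.554], [0.013, -0.754, -0.657, 0.531], [0.0, 0.0, 0.0, 1.0]]
side brightness_grip 0.65 [340. 173.] [ 0.567 -0.163  0.084]
side brightness 0.56 [341. 176.] [ 0.565 -0.158  0.08 ]
side trim_mark 0.48 [351. 220.] [ 0.525 -0.03   0.08 ]
side trim_mark 0.32 [343. 175.] [ 0.561 -0.161  0.08 ]
side dish 0.55 [283. 203.] [ 0.652 -0.061  0.07 ]
```

```bash
python3 - <<'E'
import cv2,numpy as np
a=cv2.imread("pics/scene0.png")[190:350,120:320];b=cv2.imread("pics/side0.png")[110:270,240:440]
cv2.imwrite("pics/c0.png",np.hstack([cv2.resize(x,(400,320),interpolation=cv2.INTER_CUBIC) for x in(a,b)]))
E
```

```text
(no output)
```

View pics/c0.png

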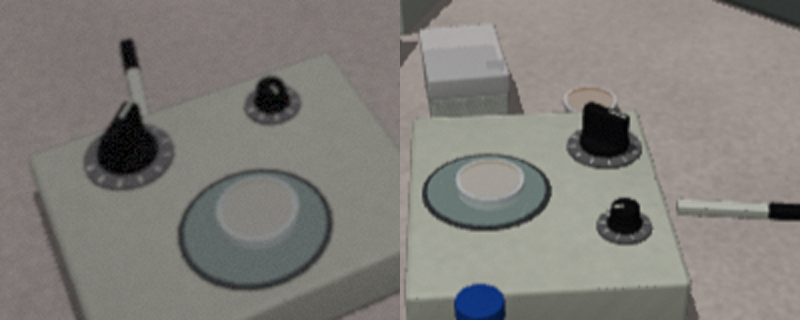

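```bash
python3 - <<'E'
from h import *
from scipy.spatial.transform import Rotation as R
o=monitor.get_obs();q=o["orientation"];M=R.from_quat(np.r_[q[1:],q[0]]).as_matrix();print(M.round(3))
d=np.array([.572,-.160,.27])-o["ee_pos"];print("toolshift cm",(M.T@d*100).round(1))
C=np.array(eyes.get_calibration("wrist")["cam_to_world"]);print("cam in tool",(M.T@(C[:3,3]-o["ee_pos"])).round(3),(M.T@C[:3,2]).round(2))
E
```

```text
[[-0.    -0.893  0.45 ]
 [-0.     0.45   0.893]
 [-1.     0.    -0.   ]]
toolshift cm [ -3.9 -58.3 -43.5]
cam in tool [-0.142  0.085  0.001] [ 0.94 -0.33  0.  ]
```

View pics/side0.png

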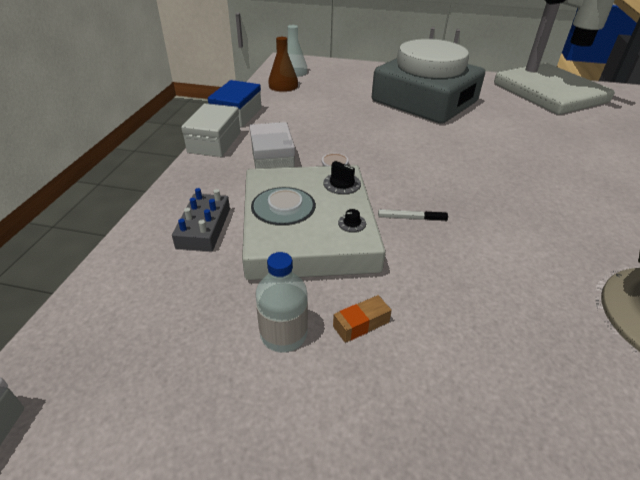

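Request:
servo_tool:
  steps:
    - [[-0.2,-3.6,-2.7],[0,0,0],1]
    - [[-0.2,-3.6,-2.7],[0,0,0],1]
    - [[-0.2,-3.6,-2.7],[0,0,0],1]
    - [[-0.2,-3.6,-2.7],[0,0,0],1]
    - [[-0.2,-3.6,-2.7],[0,0,0],1]
    - [[-0.2,-3.6,-2.7],[0,0,0],1]
    - [[-0.2,-3.6,-2.7],[0,0,0],1]
    - [[-0.2,-3.6,-2.7],[0,0,0],1]
    - [[0,-3.6,-2.7],[0,0,0],1]
    - [[0,-3.6,-2.7],[0,0,0],1]
    - [[0,-3.6,-2.7],[0,0,0],1]
    - [[0,-3.6,-2.7],[0,0,0],1]

```text
time_s: 1.7
ee_pos: [0.488, 0.0055, 0.2475]
orientation: [0.602, -0.371, 0.602, 0.371]
force: [-0.0, 0.7, -0.5]
opening: 1.0
```

Request:
servo_tool:
  steps:
    - [[1,-3.6,-2.7],[0,0,0],1]
    - [[1,-3.6,-2.7],[0,0,0],1]
    - [[1,-3.6,-2.7],[0,0,0],1]
    - [[1,-3.6,-2.7],[0,0,0],1]
    - [[0,0,0],[0,0,0],1]
    - [[0,0,0],[0,0,0],1]

```text
time_s: 2.3
ee_pos: [0.5673, -0.1544, 0.2067]
orientation: [0.602, -0.37, 0.603, 0.371]
force: [-0.7, 0.6, 0.9]
opening: 1.001
```

```bash
python3 - <<'E'
from h import *
o=monitor.get_obs();print(o["ee_pos"],o["orientation"],o["joint_pos"],o["time_s"])
C=eyes.get_calibration("wrist");im=eyes.camera("wrist")
for t,z in(("brightness_grip",.091),("brightness",.09),("trim_mark",.08),("dish",.07)):
    for r in eyes.find_in("wrist",t)[:2]:print(t,np.round(r["p"],2),np.round(r["xy"]),atz("wrist",r["xy"],z,C).round(4))
# rectified top view at bar-top height z=.098: 1px=0.4mm ; right=-y, up=+x
K=np.array(C["intrinsics"]);T=np.array(C["cam_to_world"]);s=.0004;cx,cy=.572,-.160
v,u=np.mgrid[0:560,0:700];X=cx+.0+(280-v)*s;Y=cy+(200-u)*s+.06
P=np.stack([X,Y,np.full_like(X,.098)],-1)-T[:3,3];p=P@T[:3,:3]
r=np.hypot(p[...,0],p[...,1]);th=np.arctan2(r,p[...,2]);k=th/r
mx=(K[0,2]+K[0,0]*p[...,0]*k).astype(np.float32);my=(K[1,2]+K[1,1]*p[...,1]*k).astype(np.float32)
top=cv2.remap(im[:,:,::-1],mx,my,cv2.INTER_CUBIC);cv2.imwrite("pics/top.png",top);cv2.imwrite("pics/w1.png",im[:,:,::-1])
E
```

```text
[ 0.56734937 -0.15439157  0.20668335] [ 0.60213952 -0.36995583  0.60253066  0.37083351] [-4.66965575e-01  4.65707538e-01  1.22974775e+00  1.81951945e-04
  1.44748422e+00 -1.56964024e+00] 2.3
brightness_grip 0.8 [311. 225.] [ 0.5593 -0.1582  0.091 ]
brightness 0.6 [314. 225.] [ 0.5603 -0.1559  0.09  ]
trim_mark 0.89 [426. 116.] [ 0.5252 -0.0466  0.08  ]
dish 0.77 [456. 262.] [ 0.6493 -0.0664  0.07  ]
dish 0.66 [312. 225.] [ 0.5654 -0.1605  0.07  ]
```

View pics/top.png

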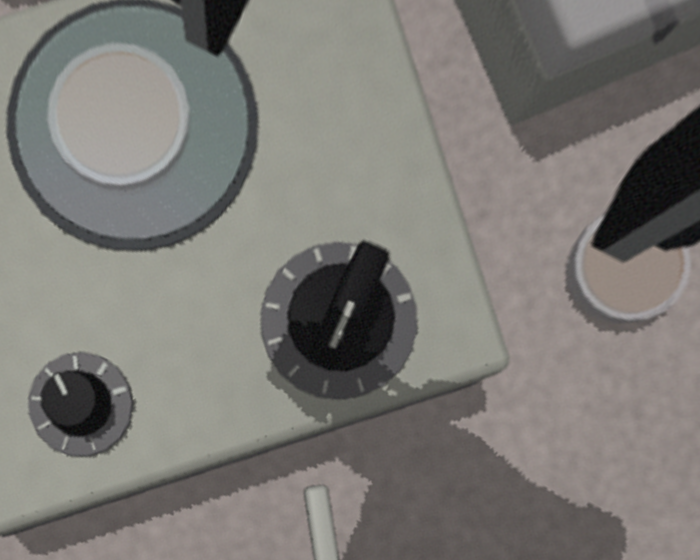

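Request:
servo_tool:
  steps:
    - [[1,-0.15,-0.7],[0,0,0],1]
    - [[2,0,0],[-0.09,0,0],1]
    - [[2,0,0],[0,0,0],1]
    - [[2,0,0],[0,0,0],1]
    - [[2,0,0],[0,0,0],1]
    - [[2,0,0],[0,0,0],1]
    - [[1,0,0],[0,0,0],0.5]
    - [[1,0,0],[0,0,0],0]
    - [[0,0,0],[0,0,0],0]
    - [[0,0,0],[0,0,0],0]
  newtons: 35

```text
time_s: 3.55
ee_pos: [0.5659, -0.1609, 0.0778]
orientation: [0.585, -0.398, 0.585, 0.397]
force: [-0.6, -0.9, 0.5]
opening: 0.499
```

```bash
python3 - <<'E'
from h import *
o=monitor.get_obs();print(o["ee_pos"],o["joint_pos"].round(3) if hasattr(o["joint_pos"],'round') else o["joint_pos"],o["force"],o["opening"])
im=eyes.camera("wrist");cv2.imwrite("pics/w2.png",im[:,:,::-1])
E
```

```text
[ 0.56592161 -0.16090734  0.07783775] [-0.478  0.594  1.408 -0.     1.139 -1.672] [-0.60128691 -0.85805332  0.48911732] 0.4986657064467898
```

View pics/w2.png

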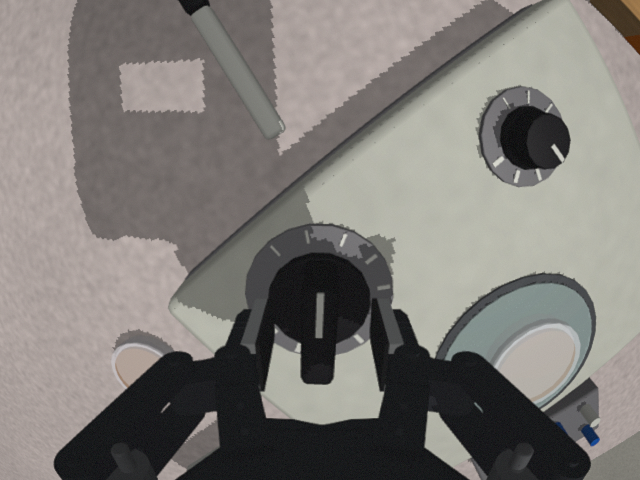

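The bar stands upright and centred between the fingers (about pixel 319, 315), with its index line pointing away from the palm and the trim knob (525, 140) and dish (535, 365) well clear. I'll close now.

Request:
servo_tool:
  steps:
    - [[0.15,0,0],[0,0,0],-1]
    - [[0,0,0],[0,0,0],-1]
    - [[0,0,0],[0,0,0],-1]
    - [[0,0,0],[0,0,0],-1]
    - [[0,0,0],[0,0,0],-1]
    - [[0,0,0],[0,0,0],-1]
  newtons: 35

```text
time_s: 4.2
ee_pos: [0.5657, -0.162, 0.0765]
orientation: [0.585, -0.398, 0.585, 0.397]
force: [-1.6, -5.3, 1.8]
opening: 0.157
```

Request:
servo_tool:
  steps:
    - [[0,0,0],[-0.1,0,0],-1]
    - [[0,0,0],[-0.1,0,0],-1]
    - [[0,0,0],[-0.1,0,0],-1]
    - [[0,0,0],[-0.1,0,0],-1]
    - [[0,0,0],[-0.1,0,0],-1]
    - [[0,0,0],[-0.1,0,0],-1]
    - [[0,0,0],[0,0,0],-1]
    - [[0,0,0],[0,0,0],-1]

```text
time_s: 5.0
ee_pos: [0.5656, -0.1613, 0.0764]
orientation: [-0.442, 0.552, -0.442, -0.552]
force: [-3.9, -2.7, 6.3]
opening: 0.161
```

```bash
python3 -c "
from h import *
o=monitor.get_obs();print(o['joint_pos'],o['force'],o['ft_torque'],o['opening'])"
```

```text
[-4.78597434e-01  5.95240895e-01  1.40933384e+00 -9.54480412e-04
  1.13619616e+00 -2.26951142e+00] [-3.85859436 -2.6721674   6.31055118] [-0.45639739  0.66073077  0.06516631] 0.1609026202503713
```

Request:
servo_tool:
  steps:
    - [[0,0,0],[-0.05,0,0],-1]
    - [[0,0,0],[-0.05,0,0],-1]
    - [[0,0,0],[0,0,0],-1]
    - [[0,0,0],[0,0,0],-1]

```text
time_s: 5.4
ee_pos: [0.5656, -0.1613, 0.0764]
orientation: [-0.414, 0.573, -0.414, -0.573]
force: [-3.5, -3.2, 5.6]
opening: 0.159
```

```bash
python3 -c "
from h import *
o=monitor.get_obs();print(o['joint_pos'][5],o['force'],o['ft_torque'],o['opening'])"
```

```text
-2.368828363901118 [-3.51366771 -3.23921086  5.60839336] [-0.40344564  0.64638947 -0.38437891] 0.1592147444124137
```

The reaction about the vertical jumped from about 0.07 to −0.38 N·m, which resists the turn, so the knob is at its stop. Next I'll open, rise and check.

Request:
servo_tool:
  steps:
    - [[0,0,0],[-0.02,0,0],-1]
    - [[0,0,0],[0,0,0],-1]
    - [[0,0,0],[0.02,0,0],0.3]
    - [[0,0,0],[0,0,0],0.3]
    - [[0,0,0],[0,0,0],0.3]
    - [[0,0,0],[0,0,0],0.3]
    - [[-1,0,0],[0,0,0],0.3]
    - [[-3,0,0],[0,0,0],0.3]
    - [[-4,0,0],[0,0,0],0.3]
    - [[-4,0,0],[0,0,0],0.3]
    - [[0,0,0],[0,0,0],0.3]
    - [[0,0,0],[0,0,0],0.3]

```text
time_s: 6.6
ee_pos: [0.5658, -0.1607, 0.1969]
orientation: [-0.413, 0.575, -0.413, -0.573]
force: [0.7, -0.2, 0.5]
opening: 0.651
```

```bash
python3 - <<'E'
from h import *
o=monitor.get_obs();print(o["ee_pos"],o["force"],o["opening"],o["time_s"])
C=eyes.get_calibration("wrist");im=eyes.camera("wrist")
for t,z in(("trim_mark",.08),("dish",.07)):
    for r in eyes.find_in("wrist",t)[:1]:print(t,np.round(r["p"],2),atz("wrist",r["xy"],z,C).round(4))
K=np.array(C["intrinsics"]);T=np.array(C["cam_to_world"]);s=.0004
v,u=np.mgrid[0:560,0:700];X=.572+(280-v)*s;Y=-.1+(200-u)*s
P=np.stack([X,Y,np.full_like(X,.098)],-1)-T[:3,3];p=P@T[:3,:3]
r=np.hypot(p[...,0],p[...,1]);k=np.arctan2(r,p[...,2])/r
mx=(K[0,2]+K[0,0]*p[...,0]*k).astype(np.float32);my=(K[1,2]+K[1,1]*p[...,1]*k).astype(np.float32)
cv2.imwrite("pics/top2.png",cv2.remap(im[:,:,::-1],mx,my,cv2.INTER_CUBIC))
E
```

```text
[ 0.56577639 -0.16072808  0.19693406] [ 0.73845144 -0.20093397  0.48881303] 0.6510347285330208 6.6
trim_mark 0.92 [ 0.5263 -0.0485  0.08  ]
dish 0.66 [ 0.6585 -0.0773  0.07  ]
```

View pics/top2.png

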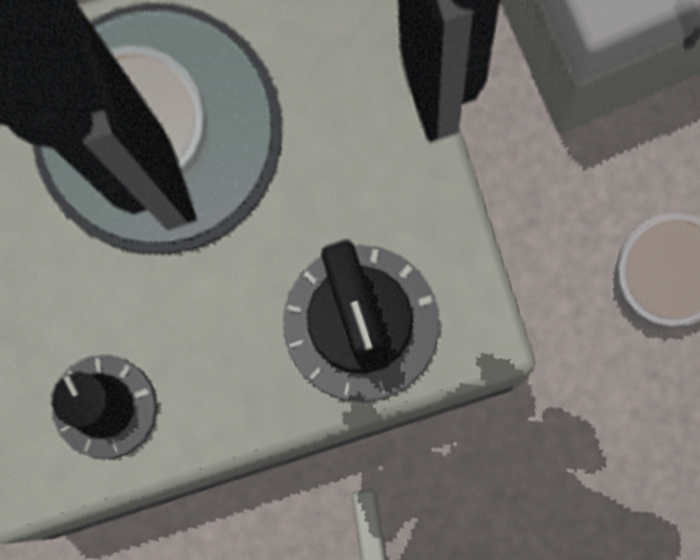

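The index line runs from (355, 302) to (368, 348). That is square to the front edge within about 1–2°, so the knob is at the off stop. The trim mark is unmoved, and the dish is partly hidden by a finger but sits where it did on its plate.

```bash
python3 - <<'E'
from h import *
im=eyes.camera("scene")
for r in eyes.find_in("scene","dish")[:1]:print(r["xy"],r["p"],"was 250,296")
print(workorder.hand_in())
E
```

```text
[248.4, 296.3] 0.73 was 250,296
the job is handed in; nothing more can be done
None
```

The brightness knob is turned anticlockwise to its off stop and released, and the job is handed in at about 6.7 s of the 29 s allowed. I gripped the bar and turned it about 40°. At the end the wrist felt about −0.38 N·m pushing back, which I took as the stop. I then opened the gripper and raised it 12 cm clear.

Last checks:
- **Brightness knob:** in the view from above, the index line points at the front of the base within about 2°, against the 10° allowed.
- **Small round knob:** its index measured about 2 mm from the earlier reading, which is within camera error. The gripper never came near it.
- **Dish:** the scene camera puts it within 2 pixels of its start. The wrist reading differed by about 14 mm from the earlier one. I put that down to a finger hiding part of the dish in that picture, as the arm never touched it.
- **Contact:** the force on the tool was under 1 N before I handed in.

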